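# Show the seals in the lever-lid tin

### The job

Push the oblong pewter seal box along the shelf until it is out from under the red lever of the tin bin. Then press the lever right down with the fingers to raise the lid fully, keep it up for three seconds so the camera can record the seals inside, and ease the lever up again so that the lid comes down shut without slamming. Do not lift the oblong box, do not move the other things on the shelf, do not touch the lid itself, and finish clear of everything.

Things in the scene. Friction and masses are not known exactly. Their poses are not given: they have to be found in the camera images.
- bin: Grey tin bin fixed to the shelf, 160 (x) x 180 (y) x 120 mm high, open top under the lid. Origin: centre of its underside, on the shelf. x points from its front (the side towards the robot) to its back, y to its left, z up. It stands at a different place and turn each time. The lever runs along its right side (at y = -104 mm) and sticks out in front.
- paddle_top (a point): Red rectangular finger paddle on the front end of the lever, 34 (x) x 44 (y) x 8 mm thick. The point is the centre of its top face, which is 79 mm above the shelf at rest; bin frame (-155, -104, 79) mm then. Its axes are the bin's at rest and tip with the lever. Below it the lever's dark bar (8 mm wide, 12 mm high) runs straight back (+x of the bin); the bar's underside is 59 mm above the shelf at rest. The paddle's front edge is at bin x = -172 mm.
- lever (a joint): Lever angle, rad: 0 at rest (paddle up, lid shut), 0.32 at its stop with the paddle right down. It turns about a level pivot 145 mm behind the paddle's centre at bin (-10, -104, 65) mm; the paddle goes down about 46 mm and about 12 mm towards the bin. The lid's weight holds it up: about 4 to 7 N on the paddle presses it down. There is no spring or damper: when let go, the lid drops and slams.
- lid (a joint): Lid angle, rad: 0 shut, about 1.0 fully up. A rod links it to the lever, so it turns roughly 3 times as far as the lever. Its hinge lies along the bin's back top edge, bin (80, 0, 125) mm.
- lid_front (a point): Middle of the front edge of the flat tin lid, 166 (x) x 184 (y) x 4 mm with a slightly raised middle; bin frame (-86, 0, 125) mm when shut, rising as the lid opens.
- oblong_center (a point): Centre, half-way up, of the loose oblong pewter seal box with a low domed lid: 100 (x) x 60 (y) x 44 mm high, about 0.25 kg, standing on the shelf. It starts with its long side roughly along the bin's x, its back end some 20 mm under the paddle and the rest sticking out to the front, so that it stops the lever from going down. The shelf to its right (-y of the bin) is free for about 150 mm; other small things stand some 60 mm or more to its left.
- round_box: Loose round pewter seal box with domed lid, 59 mm across, 39 mm high; origin at the centre of its underside. Leave it alone.
- seal: Loose brown shellac seal impression, a disc 64 mm across, 13 mm high; origin at the centre of its underside. Leave it alone.
- tile: Loose white ceramic tile with four small coloured casts, 80 (x) x 70 (y) x 13 mm high; origin at the centre of its underside. Leave it alone.
- folder: Loose cream bone folder lying flat to the right of the bin, 141 x 22 x 5 mm, long in its own x; origin under the middle of its straight part. Leave it alone.
Mind the look-alikes: they are no part of the job. What is shaped like the part that bears oblong_center but orange is not meant.

How it is judged (in metres and radians):
On the way, in this order (a step that is already met when the one before it is completed fails the run):
1. the oblong box is out from under the lever ((y of oblong_center in the frame of bin below -0.155 m or y of oblong_center in the frame of bin above -0.053 m or x of oblong_center in the frame of bin below -0.22 m) and value of joint lid below 0.3 rad), for 0.1 s.
2. the lid is fully up, with the lever held down, for more than two seconds (value of joint lid above 0.8 rad and contact force between any of the fingers, the arm and lever above 0.3 N), for 2.2 s.
3. the lid is shut again (value of joint lid below 0.06 rad), for 0.2 s.
At the end, for the whole second after the job is handed in: The lid is shut (under 0.06 rad) and still; the oblong box stands upright on the shelf, clear of the lever: its centre at least 51 mm to either side of the paddle's middle line or at least 65 mm in front of the paddle's centre; the other four things are within 15 mm of where they were (value of joint lid below 0.06 rad and (y of oblong_center in the frame of bin below -0.155 m or y of oblong_center in the frame of bin above -0.053 m or x of oblong_center in the frame of bin below -0.22 m) and height (world z) of oblong_center below 0.032 m and angle between oblong_center's own z axis and vertical below 0.15 rad and linear speed of lid below 0.02 m/s and distance of each of round_box, seal, tile, folder from where it was at the start of the episode below 0.015 m); the robot touches nothing.
It fails at once if the lid slams: it closes faster than 2 rad/s over its last 0.2 rad (value of joint lid below 0.2 rad and velocity of joint lid below -2 rad/s).
It fails at once if the robot touches the lid itself (contact force between any of the fingers, the arm and lid above 1 N).
It fails at once if the oblong box is lifted or tipped (height (world z) of oblong_center above 0.036 m or angle between oblong_center's own z axis and vertical above 0.35 rad).
It fails at once if one of the other things is pushed or lifted by more than 15 mm (distance of any of round_box, seal, tile, folder from where it was at the start of the episode above 0.015 m).
It also fails if it takes over 58 s, if anything falls off the work surface, if the arm or the gripper's body presses on something with over 40 N, if the wrist force passes 120 N, or if a joint passes its speed limit or range.

### The arm

A 6-joint arm with a two-finger parallel gripper is mounted at the origin on the work surface. World frame = base frame: x ahead of the robot, y to its left, z up, the work surface at z = 0. Lengths are in mm, angles in degrees, forces in N, time in s.
With the tool pointing down it reaches from about 425 to 925 mm from the base axis. Payload 12.5 kg.
Tool frame: the origin (TCP) lies at the very end of the fingers, on their centre line; the grasp point (between the pads) lies 19 mm behind it; z points along the fingers, y is the line along which they close (so a half turn about z gives the same grasp; the last joint's range is limited). The gripper opens to 85 mm and grips with 20 to 120 N. Pads are 22 mm wide; open, the fingers measure 114 mm over their backs; the gripper's body (76 mm by 85 mm) begins 54 mm behind the grasp point. The pads swing forward as they close: fully open they stand 13 mm farther back than shut.
Start: joints at [-73.258, 28.126, 89.318, -0, 62.55, -6.05], TCP at [242.143, -576.205, 231.327] pointing down, gripper open.
Joint ranges: [-177.58, 177.58], [-47.91, 125.51], [2.72, 160], [-65.01, 245.01], [3.68, 167.84], [-153.87, 153.87]. Speed limits (degrees/s): [127.2, 127.2, 159.86, 180, 180, 180].

### API

Orientations are given as [roll, pitch, yaw] about the fixed x, y, z axes, in that order (R = Rz(yaw) Ry(pitch) Rx(roll)).
In Python, from rig import robot, release, clamp, ik, viewer, ticket gives the robot as it stands. Calls block until the motion is done:
- robot.move_pose(position, orientation): joint-space move of the TCP to a pose.
- robot.servo_line(position, rate=150, rotation=None): straight line of the TCP; rotation=None keeps the orientation; rate is the mean speed in mm/s.
- robot.movej(angles): joint-space move.
- release() and clamp(squeeze=None): open the fingers fully, or close them until they stop; squeeze is the grip in N (None keeps the last).
- robot.pause(seconds).
- ik(position, orientation): joint angles nearest the present ones, or None.
- robot.get_state(): the state.
- viewer.snapshot(name): name is "scene" or "top" or "wrist"; returns the picture (480x640x3 uint8, red, green, blue); there is no depth.
- viewer.get_calibration(name): a dict with "vertical_fov" (degrees; the focal length in pixels is half the picture's height over the tangent of half this angle, whatever the lens; pixels are square), "cx", "cy" (the principal point, pixels), "view" (4x4, takes a point from world to camera coordinates); the wrist camera has in their place "tool_from_camera" (4x4, takes a point from camera to tool coordinates, whose origin is the TCP and whose axes are the flange's). Camera axes: x right, y down, z forward; pixel columns grow to the right and rows downward; lengths in mm; the calibration is good to about 2 mm. A picture is of the moment at which its call begins: read the wrist's pose just before it. get_calibration takes no time and is no camera call.
A pose or a line that the arm cannot do raises robot.MotionError and nothing moves.
- ticket.hand_in(): hands the job in; it is judged then, once.
The state is a dict: "time": time; "joint_positions": joint angles; "joint_vel": joint speeds; "tau": joint torques, N m; "tcp_pos": TCP position; "orientation": TCP orientation; "wrist_force": force on the tool from outside, world axes, zero at the start; "ft_torque": the same for the moment, N m; "opening": finger opening in mm; "gripper_force": force on a finger pad.
Only numpy, scipy, OpenCV 4.12 (cv2) and the standard library are available. Lean on these libraries where they do the work, as an engineer would, in place of code of your own. Each camera call takes 0.05 s, during which the arm holds its last target. There are 200 camera calls.

## Working session

There is one attempt and no reset: what is moved stays moved. The work goes in short steps, each a Python script; the robot and the scene stay as the last script left them, time stands still between calls to the robot, and variables do not carry over. Pictures are saved under pics/ and viewed, at most 10 in all, crops included, and the job is handed in when it is done.

```bash
mkdir -p pics; ls
python3 - <<'E'
from rig import robot,viewer
import cv2
for n in("scene","top"):
    cv2.imwrite(f"pics/{n}0.png",viewer.snapshot(n)[:,:,::-1]); print(n,viewer.get_calibration(n))
print(viewer.get_calibration("wrist")); print(robot.get_state())
E
```

```text
pics
scene {'vertical_fov': 50.42751888586011, 'cx': 323.72784442947466, 'cy': 244.5883321156193, 'view': array([[ 4.04523535e-01,  9.14442980e-01,  1.24397143e-02,
        -2.60442618e+02],
       [ 5.51872127e-01, -2.33240832e-01, -8.00647157e-01,
        -2.20980256e+02],
       [-7.29244723e-01,  3.30745750e-01, -5.99006998e-01,
         1.36372292e+03],
       [ 0.00000000e+00,  0.00000000e+00,  0.00000000e+00,
         1.00000000e+00]])}
top {'vertical_fov': 54.4760424895997, 'cx': 312.91202629007597, 'cy': 240.41910285825335, 'view': array([[ 1.68456202e-02, -9.99723985e-01, -1.63761783e-02,
        -1.71162475e+00],
       [-9.98320373e-01, -1.59094417e-02, -5.57074662e-02,
         5.71058190e+02],
       [ 5.54315542e-02,  1.72870992e-02, -9.98312826e-01,
         9.98518328e+02],
       [ 0.00000000e+00,  0.00000000e+00,  0.00000000e+00,
         1.00000000e+00]])}
{'vertical_fov': 60.43307004328784, 'cx': 317.0392528217605, 'cy': 238.3491647873328, 'tool_from_camera': array([[-5.86412062e-04, -9.58114468e-01, -2.86384920e-01,
         7.22922638e+01],
       [ 9.99999689e
[... 232 characters left out ...]
]])}
{'time': 0.1, 'joint_positions': array([-7.32588391e+01,  2.81611924e+01,  8.93450568e+01,  1.50427146e-03,
        6.25510491e+01, -6.04944541e+00]), 'joint_vel': array([-0.02793959, -0.16868681, -0.13949997, -0.0666969 ,  0.09846038,
        0.03587315]), 'tau': array([ 2.85471469e-03, -6.19446588e+01, -2.62025607e+01, -6.26784572e-05,
        2.91395379e-03,  1.64384687e-06]), 'tcp_pos': array([ 242.08360123, -576.00409443,  230.79025353]), 'orientation': array([-1.79943161e+02, -7.36527654e-03,  2.27899086e+01]), 'wrist_force': array([0.29516036, 0.22245419, 0.04923244]), 'ft_torque': array([ 0.01026809,  0.01838615, -0.00449428]), 'gripper_force': 0.0, 'opening': 85.67423141282289}
```

View pics/scene0.png

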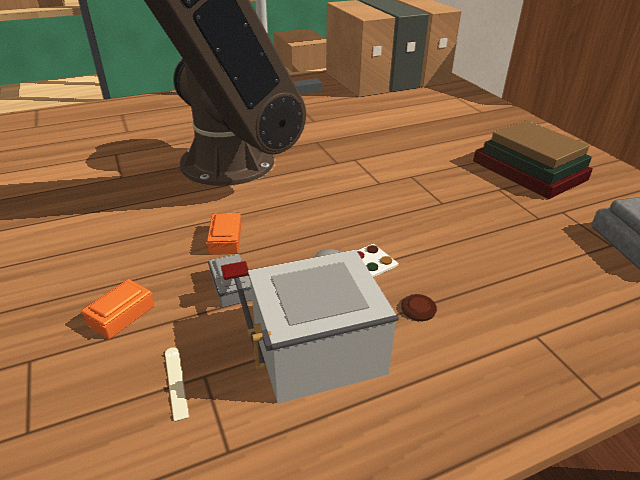

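View pics/top0.png

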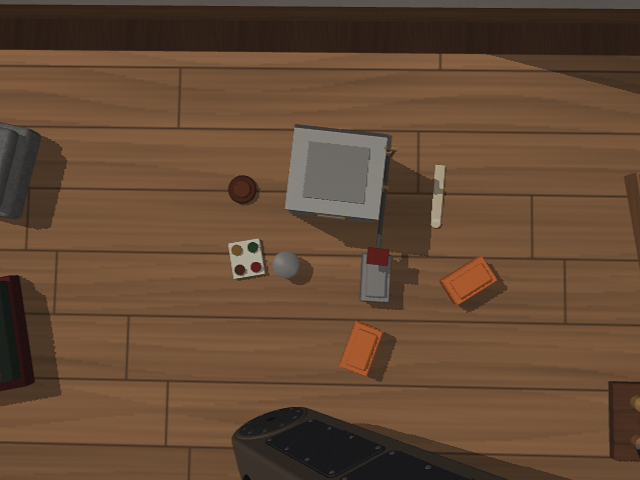

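The scene view shows the pewter box at (232,280) under the red paddle at (235,270). In the top view it is at (375,277), with the paddle at (377,256). Look-alikes are the orange boxes at top (361,348) and (469,281), and the round pewter box at (286,265). By the description I choose the grey oblong at (375,277), and I'll check it in an enlarged crop.

Run:
```python
import cv2
i=cv2.imread("pics/top0.png")[115:315,280:480]
cv2.imwrite("pics/crop1.png",cv2.resize(i,(600,600),interpolation=cv2.INTER_CUBIC))
```

```text
(no output)
```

View pics/crop1.png

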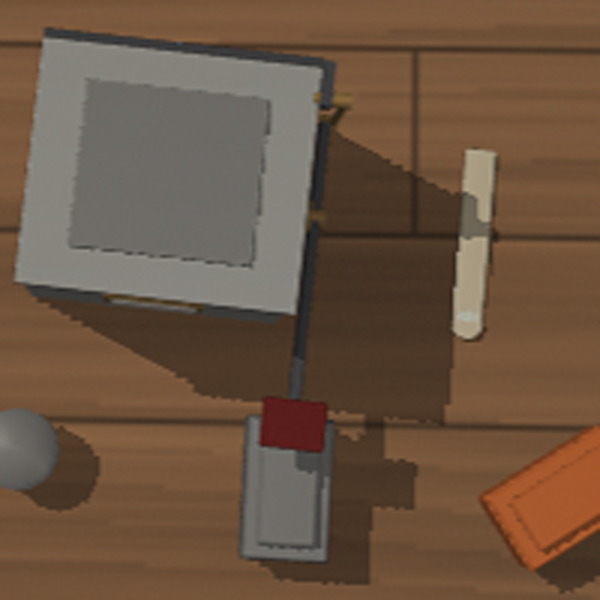

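The crop confirms the grey oblong under the red paddle, with top corners (240,556), (326,562) and (333,417). Paddle corners are (264,396), (328,403), (323,452) and (260,444), and lid corners (45,37), (325,68), (296,314) and (15,282). I'll fit the bin pose from these.

```bash
cat > h.py <<'E'
import numpy as np, cv2
from scipy.optimize import least_squares
from scipy.spatial.transform import Rotation as R
from rig import robot,release,clamp,ik,viewer,ticket
def proj(T,c,P):
    f=240/np.tan(np.radians(c["vertical_fov"]/2)); p=P@T[:3,:3].T+T[:3,3]
    return p[:,:2]/p[:,2:]*f+[c["cx"],c["cy"]]
def w(pose,P):
    P=np.atleast_2d(np.array(P,float)); th=np.radians(pose[2])
    c,s=np.cos(th),np.sin(th)
    return P@np.array([[c,-s,0],[s,c,0],[0,0,1]]).T+[pose[0],pose[1],0]
def fit(T,c,P,uv,x0):
    r=least_squares(lambda q:(proj(T,c,w(q,P))-uv).ravel(),x0,x_scale=[10,10,1]); return r.x,np.round(r.fun.reshape(-1,2),1)
def wristT(c):
    s=robot.get_state(); A=np.eye(4); A[:3,:3]=R.from_euler("xyz",s["orientation"],degrees=True).as_matrix(); A[:3,3]=s["tcp_pos"]
    return np.linalg.inv(A@c["tool_from_camera"])
LIDP=[[80,92,127],[80,-92,127],[-86,-92,127],[-86,92,127]]
PADP=[[-138,-82,79],[-138,-126,79],[-172,-126,79],[-172,-82,79]]
E
python3 - <<'E'
from h import *
c=viewer.get_calibration("top")
px=lambda a:np.array(a)/3+[280-.33,115-.33]
L=px([[45,37],[325,68],[296,314],[15,282]]);Q=px([[264,396],[328,403],[323,452],[260,444]])
b,r=fit(c["view"],c,np.array(LIDP+PADP,float),np.vstack([L,Q]),[700,0,-5]);print(b,r.tolist())
o,r=fit(c["view"],c,np.array([[-50,30,36],[-50,-30,36],[50,-30,36]],float),px([[240,556],[326,562],[333,417]]),[550,-60,-5]);print(o,r.tolist())
print(w(b,[[-155,-104,79]]))
th=np.radians(b[2]);d=o[:2]-b[:2];print("oblong in bin",d@[np.cos(th),np.sin(th)],d@[-np.sin(th),np.cos(th)])
# look pose: camera toward robot side
for yaw in(180+b[2],b[2]):
  for tilt in(0,12):
    rot=(R.from_euler("z",b[2],degrees=True)*R.from_euler("y",-tilt,degrees=True)*R.from_euler("z",yaw-b[2],degrees=True)*R.from_euler("x",180,degrees=True)).as_euler("xyz",degrees=True)
    print(yaw,tilt,rot,R.from_euler("xyz",rot,degrees=True).as_matrix()[:,2],[ik(w(b,[q])[0].tolist(),rot.tolist()) for q in([-208,-40,18],[-208,-40,150],[-208,-130,18],[-143,-104,33])])
E
```

```text
[701.57673948 -37.68216056  -5.70277883] [[-0.3, -1.4], [-0.3, -1.5], [0.2, 0.5], [-0.4, 0.4], [0.2, 0.2], [0.5, 0.4], [0.3, 0.7], [-0.3, 0.8]]
[ 494.34421007 -126.05531244   -2.31979004] [[0.2, -0.1], [-0.1, -0.5], [-0.1, 0.6]]
[[ 537.00959995 -125.76539727   79.        ]]
oblong in bin -197.42541998552505 -108.52805518038593
174.29722116788795 0 [180.           0.         174.29722117] [ 1.21690715e-17  1.21858572e-16 -1.00000000e+00] [array([-1.42730501e+01,  3.72249170e+01,  1.17792998e+02, -2.54444375e-14,
        2.49820855e+01, -9.85702713e+01]), array([-14.27305009,  23.92375557, 112.59643457,   0.        ,
        43.47980985, -98.57027125]), array([-2.44240348e+01,  3.75984736e+01,  1.16453019e+02, -2.54444375e-14,
        2.59485071e+01, -1.08721256e+02]), array([ -19.73875681,   38.78208599,  107.5428236 ,    0.        ,
         33.67509041, -104.03597798])]
174.29722116788795 12 [180.          12.         174.29722117] [ 0.20688268 -0.02065977 -0.9781476 ] [array([ -15.31098662,   36.08828697,  125.30911246,   16.42144059,
          7.05105649, -115.70590224]), array([ 
[... 696 characters left out ...]
01,  1.16453019e+02, -5.08888749e-14,
        2.59485071e+01,  7.12787441e+01]), array([-1.97387568e+01,  3.87820860e+01,  1.07542824e+02, -2.54444375e-14,
        3.36750904e+01,  7.59640220e+01])]
-5.702778832112058 12 [180.         -12.          -5.70277883] [ 0.20688268 -0.02065977 -0.9781476 ] [array([-15.31098662,  36.08828697, 125.30911246,  16.42144059,
         7.05105649,  64.29409776]), array([-15.31098662,  20.86588056, 119.8455912 ,   4.30743871,
        27.51843657,  76.77632465]), array([-26.60294937,  36.40412074, 123.83179215,  26.62272855,
         9.52728682,  43.21299361]), array([-21.19195234,  36.89470671, 115.19370128,  11.18409132,
        16.63435516,  64.10641151])]
```

```bash
cat >> h.py <<'E'
B=np.array([701.58,-37.68,-5.70]); ORI=[180,0,174.3]
def W(*p): return w(B,[p])[0].tolist()
E
python3 - <<'E'
from h import *
clamp(20)
robot.move_pose(W(-200,-40,230),ORI)
robot.servo_line(W(-200,-40,60),rate=150)
robot.servo_line(W(-200,-40,22),rate=60)
robot.pause(.2);print(robot.get_state()["wrist_force"],robot.get_state()["opening"])
robot.servo_line(W(-200,-131,22),rate=35)
s=robot.get_state();print(s["wrist_force"],s["tcp_pos"],W(-200,-131,22))
robot.servo_line(W(-200,-120,22),rate=60)
robot.servo_line(W(-200,-104,230),rate=150)
T=viewer.snapshot("top");V=viewer.snapshot("wrist")
cv2.imwrite("pics/w1.png",V[:,:,::-1]);cv2.imwrite("pics/top1.png",cv2.resize(T[100:325,200:500,::-1],(800,600),interpolation=cv2.INTER_CUBIC))
c=viewer.get_calibration("wrist");Tw=wristT(c)
print(proj(Tw,c,w(B,PADP)),robot.get_state()["time"])
E
```

```text
[-0.00555677  0.56876     0.05867484] -0.20784604408590737
[-0.43145006  0.41642039 -0.1507287 ] [ 489.55896241 -148.11517045   21.9902858 ] [489.55799879133804, -148.16832971619283, 22.0]
[[345.83448179 298.31605495]
 [289.00445256 298.35491318]
 [288.10407584 256.79548406]
 [346.70275969 256.75597735]] 9.9333
```

View pics/w1.png

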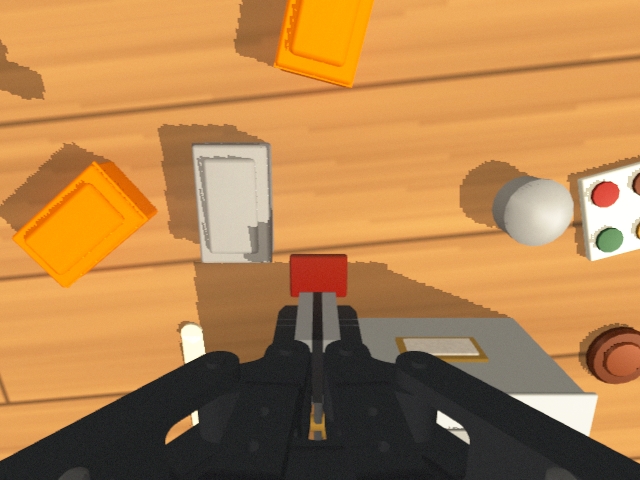

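View pics/top1.png

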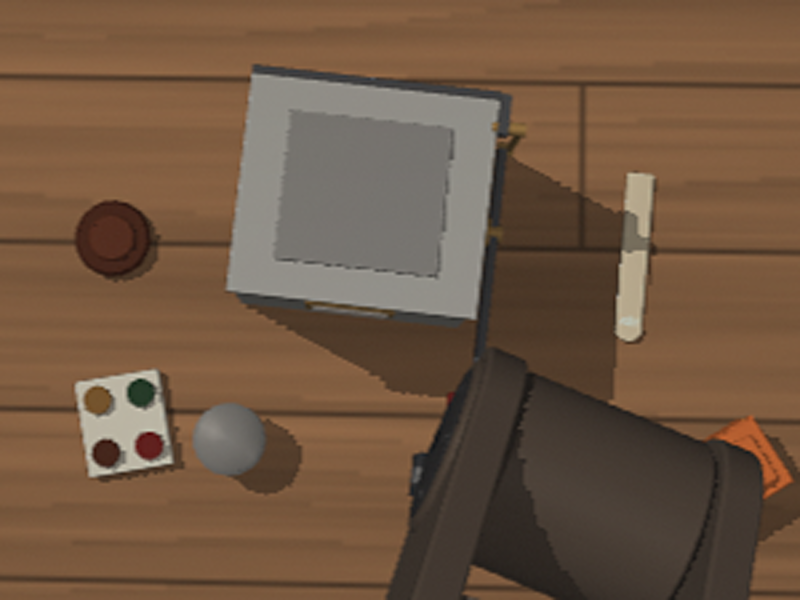

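The wrist view shows the paddle at (290–347, 254–297), within 3 px of prediction. The pewter box is now clear of it, with corners (193,144), (270,144), (272,262) and (202,262). The top view shows the other things unmoved. I'll compute the box pose.

Run:
```python
from h import *
c=viewer.get_calibration("wrist");T=wristT(c)
o,r=fit(T,c,np.array([[-50,-30,36],[-50,30,36],[50,30,36],[50,-30,36]],float),np.array([[193,144],[270,144],[272,262],[202,262]]),[480,-200,-5]);print(o,r.tolist())
th=np.radians(B[2]);d=o[:2]-B[:2];print("oblong in bin",d@[np.cos(th),np.sin(th)],d@[-np.sin(th),np.cos(th)])
```

```text
[ 483.16499033 -189.59505102   -6.22471132] [[0.6, -0.5], [-0.9, 0.1], [-0.1, 0.5], [0.5, -0.0]]
oblong in bin -202.2469070820288 -172.8568417805729
```

Run:
```python
from h import *
robot.servo_line(W(-159,-104,110),rate=120)
robot.servo_line(W(-159,-104,84),rate=40)
st=robot.get_state;f0=st()["wrist_force"][2]
z=84
while z>31:
    z-=4 if z>44 else 1
    robot.servo_line(W(-159+(79-z)*.1,-104,z),rate=25)
    f=st()["wrist_force"][2]-f0; print(z,round(f,1),end=" ; ")
    if f>14: break
print(st()["time"],st()["tcp_pos"])
a=viewer.snapshot("scene");cv2.imwrite("pics/press.png",a[150:450,60:460,::-1].repeat(2,0).repeat(2,1)[:600,:800])
```

```text
80 -0.4 ; 76 6.6 ; 72 5.5 ; 68 5.5 ; 64 5.1 ; 60 4.5 ; 56 4.4 ; 52 4.4 ; 48 4.6 ; 44 4.8 ; 43 4.3 ; 42 3.6 ; 41 3.8 ; 40 3.9 ; 39 2.7 ; 38 3.7 ; 37 2.8 ; 36 3.0 ; 35 3.1 ; 34 5.9 ; 33 15.0 ; 17.775 [ 537.66109162 -125.87598869   33.84479321]
```

View pics/press.png

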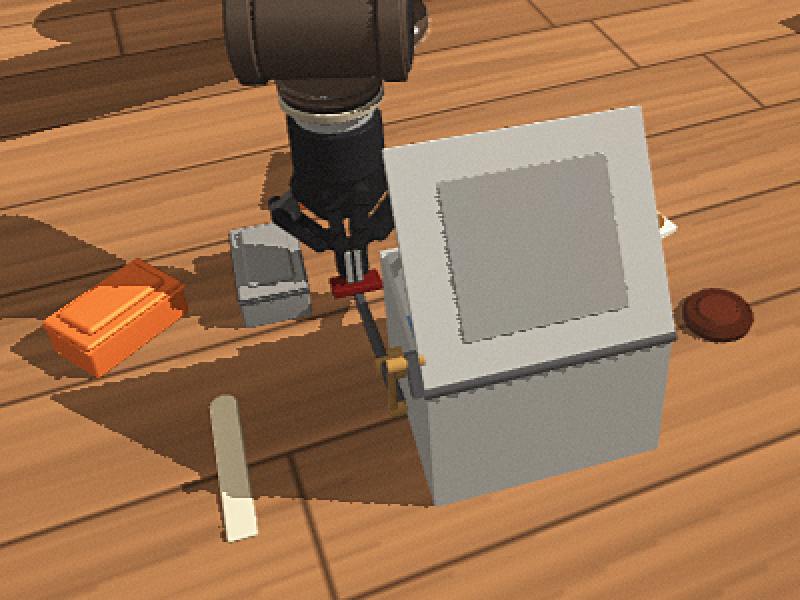

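The lid is fully up and the fingers hold the red paddle at (355,282) against its stop. The oblong box stands clear at (270,275). Next I hold, then ease up.

Run:
```python
from h import *
st=robot.get_state
robot.pause(3.4);print(st()["wrist_force"])
robot.servo_line(W(-157,-104,56),rate=9)
robot.servo_line(W(-159,-104,83),rate=7)
robot.pause(.3);print(st()["wrist_force"],st()["time"])
robot.servo_line(W(-162,-104,130),rate=60)
robot.servo_line(W(-200,-104,240),rate=120)
robot.pause(.5)
s=viewer.snapshot("scene");v=viewer.snapshot("wrist")
cv2.imwrite("pics/end.png",np.hstack([cv2.resize(s,(400,300)),cv2.resize(v,(400,300))])[:,:,::-1]);print(st()["time"])
```

```text
[-2.78108462 -0.66507115 14.32745597]
[ 0.25116616 -0.0027805  -0.18174726] 28.2667
30.9167
```

View pics/end.png

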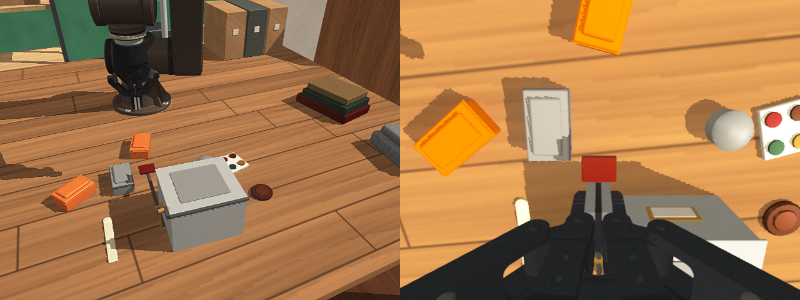

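The lid is shut in the left view (200,185). The paddle is back up at (148,169), the box is clear at (121,178), nothing else has moved, and the arm is clear.

```bash
python3 -c "
from rig import ticket
print(ticket.hand_in())"
```

```text
the job is handed in; nothing more can be done
None
```

The job is handed in: I pushed the oblong box clear to the right, held the lid fully up for over three seconds and eased it shut. The last pictures show everything in place and the arm clear, about 31 s into the 58 s limit; the hand-in returned no verdict.

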